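# Open a gas canister for its seal check

## Task

Two small gas canisters are clamped in the bench stand. Lift the loose white dust cover off the one that wears it and set the cover, mouth down, fully into the round steel cap rest, and let go of it; then take off the black quick-turn outlet cap that was under it: its thread may be left- or right-handed and you cannot see which, so try loosening it one way and, if it does not come free, the other. Finish while still holding that cap level, roughly ten centimetres straight above its canister, so that the gasket can be checked; leave the other canister and the small boxes on the bench alone.

Things in the scene. Friction and masses are not known exactly. Their poses are not given: they have to be found in the camera images.
- dust_cover: Loose white plastic dust cover: a round cup standing mouth down, 59 mm across, 46 mm high, wall 2.5 mm, 35 g. Origin: centre of its open lower edge, z up. It stands over the outlet cap of one canister (in either place of the stand), its edge 98 mm above the bench, and comes straight up: raise it 45 mm before moving sideways. Grip it round its sides, in the upper half.
- cap_rest: Round steel dish for parking the dust cover, fixed to the bench: 86 mm across, rim 17 mm above the bench, bore 65 mm (3 mm of play round the cover), flat floor 5 mm above the bench. Origin: centre of its underside.
- rest_floor (a point): Centre of the flat floor inside the cap rest, 5 mm above the bench; the cover's origin belongs here, upright.
- canister: The grey canister with the dust cover on, 64 mm across, clamped in the stand: it cannot move or turn. Origin: centre of its underside, 8 mm above the bench, z up. Above the origin: flat ledge under the cover at 90 mm, collar of 50 mm diameter up to 96 mm, threaded neck (34 mm over the threads) up to 123 mm, hidden in the outlet cap.
- cap: The outlet cap to take off: black ribbed plastic, round, 46 mm across, 30 mm high, 90 g, 3-start quick-turn thread inside. Origin: centre of its open lower edge, z up, at the start 97 mm above the canister's origin, 1 mm above the collar. Seen from above it loosens either anticlockwise (right-hand thread) or clockwise (left-hand), each as likely; nothing outside shows which.
- cap_top (a point): Centre of the cap's closed top, at the start 135 mm above the bench. Grip the upper 25 mm from above, fingers in any direction. The right way it turns easily, and lifts straight off once turned 45 to 85 degrees (best 60 to 65; a stop beyond), all in one grasp. The wrong way it stops dead after about 3 degrees (wrist torque passes 0.3 N m or fingers slip). Until freed it has only 1 to 4 mm of lift.
- spare: The other canister, same size and make with the same black cap (top 135 mm above the bench) but no dust cover, its cap fixed; clamped in the stand's other place, 120 mm from the first. Leave it alone. Origin: centre of its underside, 8 mm above the bench.
- stand: Grey plastic bench stand, 100 x 236 mm, 16 mm high, with two steel clamp bands up to 36 mm, fixed to the bench. Origin: centre of its underside; the canisters stand at y = +60 and -60 mm in its frame; clamp screws on its -x side. Its yaw varies.
- ointment_box: Bystander: long white ointment tube carton, 99 x 31 x 27 mm, lying flat; origin at the centre of its underside. Leave it alone.
- strip_pack: Bystander: flat white pack held by a red rubber band, 46 x 83 x 26 mm; origin at the centre of its underside. Leave it alone.
- tablet_box: Bystander: small white tablet box, 50 x 71 x 60 mm, standing; origin at the centre of its underside. Leave it alone.
Not all that is in view belongs to the job. What is shaped like the dust_cover but blue, orange or turquoise is not meant.

How it is judged:
By the outcome, as a careful person would: the job done as asked, in the order asked, and still so for the second after the job is handed in, while the arm keeps its last pose, push and grip.
It also fails if it takes over 64 s, if anything falls off the work surface, if the arm or the gripper's body presses on something with over 40 N, if the wrist force passes 120 N, or if a joint passes its speed limit or range.

## Robot

A 6-joint arm with a two-finger parallel gripper is mounted at the origin on the work surface; the furniture and walls round the work are solid. World frame = base frame: x ahead of the robot, y to its left, z up, the work surface at z = 0. Lengths are in m, angles in degrees, forces in N, time in s.
With the tool pointing down it reaches from about 0.375 to 0.9 m from the base axis. Payload 3.1 kg.
Tool frame: the origin (TCP) lies midway between the tips of the shut fingers; the grasp point (between the pads) lies 19 mm behind it; z points along the fingers, y is the line along which they close (so a half turn about z gives the same grasp; the last joint's range is limited). The gripper opens to 87 mm and grips with 3 to 60 N. Pads are 19 mm wide; open, the fingers measure 117 mm over their backs; the gripper's body (75 mm by 190 mm) begins 51 mm behind the grasp point.
Start: joints at [-82.821, 30.224, 82.088, -0, 67.689, -10.227], TCP at [0.187, -0.596, 0.223] pointing down, gripper open.
Joint ranges: [-176.69, 176.69], [-43.24, 126.21], [12.49, 139.97], [-82, 262], [0, 151.66], [-163.58, 163.58]. Speed limits (degrees/s): [159.86, 159.86, 180, 180, 180, 180].

## Interface

Orientations are given as a 3x3 rotation matrix whose columns are the frame's x, y, z axes.
In Python, from rig import read_state, optics, bot gives the robot as it stands. The module is installed in compiled form; this text tells all that it offers.
- The arm moves only by the tool send_rows, never from a script. Its argument "commands" is a list of rows, each a list of 7 numbers: the turn, a rotation vector about the tool's x, y, z in units of 5 degrees (1.0 is 5 degrees), then the shift along the tool's x, y, z in units of 30 mm (1.0 is 30 mm), then the opening, from 0 (shut) to 1 (fully open). In form: [[rx, ry, rz, tx, ty, tz, gripper], ...]. A call has 1 to 20 rows; each row is the pose to reach, as a shift and turn from the pose commanded when the call began, along the tool's axes at that moment; what a row does not reach only later rows make up. A row lasts 1/12 s, in which the tool goes at most 41.7 mm and 7.16 degrees, less where a joint would pass 70% of its speed; a pose out of reach is approached as far as the arm can. A call with a gripper value outside its range is refused whole. The fingers move at their own pace and stop on an object; the grip force is fixed at half the most. Time passes only in rows, so rows that repeat a pose let the fingers close. It gives the time, the measured TCP pose, the force, the opening and the grip force at its end, in the units of the state.
- read_state(): the state, without advancing time (a new reading comes with each control period).
- optics.capture(name): name is "side" or "top" or "wrist"; returns a dict with "image" (384x512x3 uint8, blue, green, red), "intrinsics" (3x3 intrinsics, pixels), "k1" (the pictures are not rectified: a ray, as slopes to the right and down, at radius r is drawn at 1 + k1 r^2 times it, then the intrinsics apply), "extrinsics" (4x4, takes a point from world to camera coordinates); the wrist camera has in their place "T_tool_cam" (4x4, takes a point from camera to tool coordinates, whose origin is the TCP and whose axes are the flange's). Camera axes: x right, y down, z forward; pixel columns grow to the right and rows downward; lengths in m; the calibration is good to about 2 mm. A picture is of the moment at which its call begins: read the wrist's pose just before it. There is no depth.
- bot.hand_in(): hands the job in; it is judged then, once.
The state is a dict: "time_s": time; "joint_positions": joint angles; "qvel": joint speeds; "tau": joint torques, N m; "position": TCP position; "tcp_rot": TCP orientation; "force": force on the tool from outside, world axes, zero at the start; "moment": the same for the moment, N m; "opening": opening from 0.0 (shut) to 1.0 (fully open); "grasp_force": force on a finger pad.
Only numpy, scipy, OpenCV 4.12 (cv2) and the standard library are available. Lean on these libraries where they do the work, as an engineer would, in place of code of your own. Each camera call takes 0.05 s, during which the arm holds its last target. There are 200 camera calls.

## Working session

There is one attempt and no reset: what is moved stays moved. The work goes in short steps, Python scripts to look and compute and a tool call to move; the robot and the scene stay as the last step left them, time stands still between calls to the robot, and variables do not carry over. Pictures are saved under pics/ and viewed, at most 10 in all, crops included, and the job is handed in when it is done.

Besides the shell and the picture viewer there is one more tool, called as a command line: name --pt "numbers of a row" for each row, then --argument value for the rest. send_rows: Moves the arm, as the interface text tells. Its arguments: {"type":"object","properties":{"commands":{"type":"array","items":{"type":"array","items":{"type":"number"}}}},"required":["commands"]}

```bash
mkdir -p pics; cat > h.py <<'E'
import numpy as np, cv2
from rig import read_state, optics, bot
def grab(n):
    s=read_state(); c=optics.capture(n)
    if n=="wrist":
        T=np.eye(4);T[:3,:3]=np.array(s["tcp_rot"]);T[:3,3]=s["position"]
        c["cw"]=T@np.array(c["T_tool_cam"])
    else: c["cw"]=np.linalg.inv(np.array(c["extrinsics"]))
    return c
def ray(c,u,v):
    K=np.array(c["intrinsics"]);d=np.array([(u-K[0,2])/K[0,0],(v-K[1,2])/K[1,1]]);s=d.copy()
    for _ in range(20): s=d/(1+c["k1"]*(s@s))
    R=c["cw"][:3,:3];return c["cw"][:3,3],R@np.array([*s,1])
def onz(c,u,v,z):
    o,d=ray(c,u,v);return o+d*(z-o[2])/d[2]
def proj(c,p):
    K=np.array(c["intrinsics"]);q=np.linalg.inv(c["cw"])@np.array([*p,1]);s=q[:2]/q[2];s=s*(1+c["k1"]*(s@s))
    return K[0,0]*s[0]+K[0,2],K[1,1]*s[1]+K[1,2]
E
python3 - <<'E'
from h import *
a=[grab(n) for n in("top","side","wrist")]
for n,c in zip(("top","side","wrist"),a):
    cv2.imwrite(f"pics/{n}0.png",c["image"]);print(n,c["cw"][:3].round(3).tolist(),np.array(c["intrinsics"]).tolist(),c["k1"])
m=np.vstack([np.hstack([a[0]["image"],a[1]["image"]])])
cv2.imwrite("pics/m.png",cv2.resize(m,(800,300),interpolation=cv2.INTER_AREA))
s=read_state();print(s["tcp_rot"],s["force"],s["moment"],s["time_s"])
E
```

```text
top [[0.011, -0.997, 0.074, 0.439], [-1.0, -0.011, -0.005, -0.125], [0.006, -0.074, -0.997, 1.137]] [[377.5150476960043, 0.0, 252.128279205751], [0.0, 377.5150476960043, 189.3709940430495], [0.0, 0.0, 1.0]] -0.030203601051498132
side [[0.986, -0.115, 0.117, 0.445], [-0.163, -0.612, 0.774, -0.833], [-0.018, -0.783, -0.622, 0.676]] [[349.98967934202005, 0.0, 254.34575756710672], [0.0, 349.98967934202005, 194.28924236949487], [0.0, 0.0, 1.0]] 0.0009313279427417408
wrist [[0.3, -0.92, -0.254, 0.256], [-0.954, -0.289, -0.079, -0.574], [-0.001, 0.266, -0.964, 0.385]] [[333.35193542668105, 0.0, 255.2745842136963], [0.0, 333.35193542668105, 187.94793385839], [0.0, 0.0, 1.0]] -0.09231786754800318
[[ 9.54202729e-01  2.99160669e-01 -2.13763739e-04]
 [ 2.99160592e-01 -9.54201271e-01  1.69570180e-03]
 [ 3.03313653e-04 -1.68199297e-03 -9.99998539e-01]] [ 0.09544627 -0.34134281 -0.34357999] [ 0.03904249 -0.07911038 -0.004801  ] 0.15
```

View pics/top0.png

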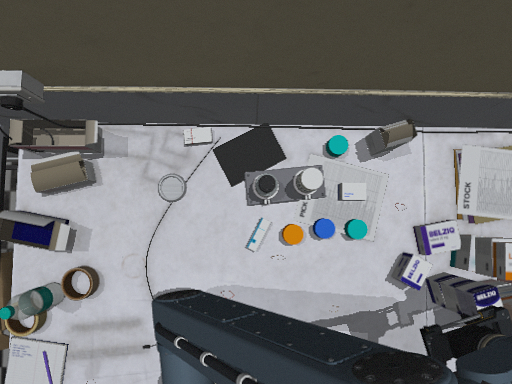

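View pics/side0.png

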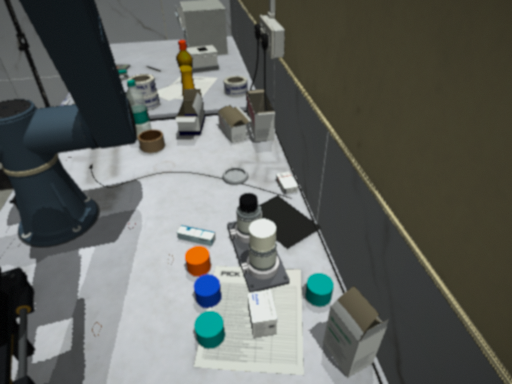

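Top view: the white cover is on the right-hand canister at about (311,180), the spare's black cap is at (265,185), and the steel cap rest is the ring at (172,188). 
Lookalikes are orange (292,234), blue (324,228), turquoise (357,229) and (337,146), plus the white boxes at (352,190), (198,135) and (257,234). I choose the white cup at (311,180), which matches the one at (262,240) in the side view.

```bash
cat > m1.py <<'E'
from h import *
t=grab("top");s=grab("side")
def blob(im,lo,box,inv=False):
    x0,y0,x1,y1=box;g=cv2.cvtColor(im,6)[y0:y1,x0:x1]
    m=((g<lo) if inv else (g>lo)).astype(np.uint8)
    cs,_=cv2.findContours(m,0,1);c=max(cs,key=cv2.contourArea)+np.array([x0,y0])
    return cv2.minEnclosingCircle(c),cv2.contourArea(c),c
def show(nm,c,b,z):
    (u,v),r=b[0];p=onz(c,u,v,z);q=onz(c,u+r,v,z);print(nm,(round(u,1),round(v,1)),round(r,1),b[1],p.round(4),"rad",np.linalg.norm(p-q).round(4))
for th in(180,200,225): show("cover",t,blob(t["image"],th,(285,160,332,204)),.144)
for th in(40,55): show("spare",t,blob(t["image"],th,(250,168,280,192),True),.135)
g=cv2.cvtColor(t["image"],6)
h=cv2.HoughCircles(cv2.resize(g[165:212,148:198],None,fx=6,fy=6,interpolation=2),cv2.HOUGH_GRADIENT,1,30,param1=80,param2=25,minRadius=40,maxRadius=110)
if h is not None:
    for x,y,r in h[0][:4]:
        u,v,r=(x+.5)/6-.5+148,(y+.5)/6-.5+165,r/6;p=onz(t,u,v,.017);print("rest",u,v,r,p.round(4),np.linalg.norm(p-onz(t,u+r,v,.017)))
a=cv2.resize(t["image"][150:210,150:370],(792,216),interpolation=2)
b=cv2.resize(s["image"][160:290,180:330],(420,364),interpolation=2)
o=np.zeros((590,792,3),np.uint8);o[:216]=a;o[220:584,:420]=b;c=cv2.resize(t["image"][160:210,285:335],(364,364),interpolation=2);o[220:584,424:788]=c
cv2.imwrite("pics/crop.png",o)
E
python3 m1.py
```

```text
cover (312.0, 178.0) 10.8 321.0 [ 0.5443 -0.2884  0.144 ] rad 0.0287
cover (311.7, 177.8) 10.3 297.5 [ 0.5447 -0.2876  0.144 ] rad 0.0274Traceback (most recent call last):
  File "m1.py", line 10, in <module>
    for th in(180,200,225): show("cover",t,blob(t["image"],th,(285,160,332,204)),.144)
                                           ~~~~^^^^^^^^^^^^^^^^^^^^^^^^^^^^^^^^^
  File "m1.py", line 6, in blob
    cs,_=cv2.findContours(m,0,1);c=max(cs,key=cv2.contourArea)+np.array([x0,y0])
                                   ~~~^^^^^^^^^^^^^^^^^^^^^^^^
ValueError: max() iterable argument is empty
```

```bash
sed -i 's/(180,200,225)/(170,185,195)/' m1.py; python3 m1.py
```

```text
cover (308.0, 178.0) 29.2 408.0 [ 0.5441 -0.2777  0.144 ] rad 0.0776
cover (311.8, 178.0) 10.5 315.5 [ 0.5442 -0.2878  0.144 ] rad 0.0279
cover (311.7, 178.1) 10.4 306.5 [ 0.544  -0.2875  0.144 ] rad 0.0277
spare (268.5, 191.0) 0.5 0.0 [ 0.5091 -0.1738  0.135 ] rad 0.0013
spare (266.2, 183.4) 8.5 197.0 [ 0.5293 -0.1674  0.135 ] rad 0.0227
rest 171.0 187.16667 12.75 [0.5254 0.1107 0.017 ] 0.03798993013668214
rest 174.33333 192.0 16.016666 [0.5111 0.1004 0.017 ] 0.04766421461794335
rest 167.16667 190.83333 15.633334 [0.5144 0.1218 0.017 ] 0.046555059272777324
rest 169.16667 182.16667 7.7166667 [0.5403 0.1166 0.017 ] 0.023021845432430094
```

View pics/crop.png

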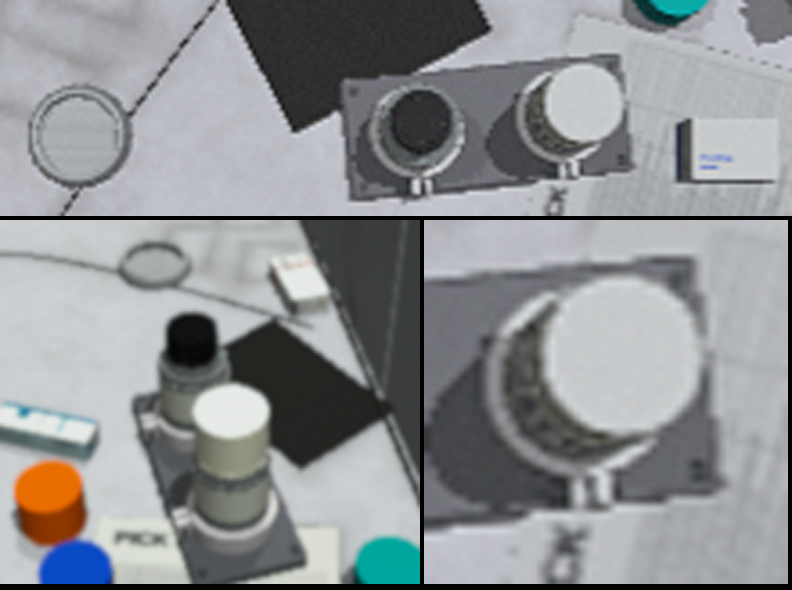

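send_rows --pt "0 0 0 14.4 -6.2 -0.3 1" --pt "0 0 0 14.4 -6.2 -0.3 1" --pt "0 0 0 14.4 -6.2 -0.3 1" --pt "0 0 0 14.4 -6.2 -0.3 1" --pt "0 0 0 14.4 -6.2 -0.3 1" --pt "0 0 0 14.4 -6.2 -0.3 1" --pt "0 0 0 14.4 -6.2 -0.3 1" --pt "0 0 0 14.4 -6.2 -0.3 1" --pt "0 0 0 14.4 -6.2 -0.3 1" --pt "0 0 0 14.4 -6.2 -0.3 1" --pt "0 0 0 14.4 -6.2 -0.3 1" --pt "0 0 0 14.4 -6.2 -0.3 1" --pt "0 0 0 14.4 -6.2 -0.3 1" --pt "0 0 0 14.4 -6.2 -0.3 1" --pt "0 0 0 14.4 -6.2 -0.3 1" --pt "0 0 0 14.4 -6.2 -0.3 1"

```text
time_s: 1.68
position: [0.5423, -0.2909, 0.2315]
tcp_rot: [[0.955, 0.297, -0.001], [0.297, -0.955, -0.0], [-0.001, -0.0, -1.0]]
force: [0.1, -0.6, 0.3]
opening: 1.003
grasp_force: 0.0
```

```bash
python3 - <<'E'
from h import *
c=grab("wrist");cv2.imwrite("pics/w1.png",c["image"])
s=read_state();print(s["time_s"],s["position"],s["joint_positions"],np.array(s["tcp_rot"]).round(4).tolist(),s["force"],s["opening"])
for p in((.544,-.288,.144),(.529,-.167,.135),(.524,.107,.017)):print(proj(c,p))
im=c["image"]; hsv=cv2.cvtColor(im,40)
for th in(165,180,190,200):
    m=((hsv[...,2]>th)&(hsv[...,1]<40)).astype(np.uint8)
    for k in cv2.findContours(m,0,1)[0]:
        a=cv2.contourArea(k)
        if 3000<a<40000:
            (u,v),r=cv2.minEnclosingCircle(k);p=onz(c,u,v,.144);print(th,round(u,1),round(v,1),round(r,1),a,a/(3.14*r*r),p.round(4))
E
```

```text
1.7333 [ 0.54236828 -0.29099023  0.2314954 ] [-3.85923570e+01  2.89427638e+01  8.29283378e+01 -2.48716138e-02
  6.81527578e+01  3.41452691e+01] [[0.9549, 0.2969, -0.0006], [0.2969, -0.9549, -0.0001], [-0.0006, -0.0001, -1.0]] [-0.62672576 -0.25960816  0.28592125] 1.0027832183190866
(np.float64(252.75191864947), np.float64(189.02449872056405))
(np.float64(103.76402381664374), np.float64(160.06400431311025))
(np.float64(-62.188401868567155), np.float64(82.52377246461025))
165 221.5 318.0 90.8 4049.0 0.15650545322956358 [ 0.4219 -0.2967  0.144 ]
165 22.0 114.0 110.6 12802.0 0.333038955832037 [ 0.5484 -0.0994  0.144 ]
180 221.5 318.0 89.8 3825.5 0.15116908899748263 [ 0.4219 -0.2967  0.144 ]
180 24.0 114.5 109.8 12716.0 0.3357590781312027 [ 0.5485 -0.1012  0.144 ]
190 21.5 114.0 109.7 12610.5 0.3334433809543411 [ 0.5483 -0.099   0.144 ]
200 214.7 220.0 44.9 3172.5 0.5007978462104246 [ 0.5102 -0.2665  0.144 ]
200 21.5 114.5 109.3 12190.5 0.3252476012170998 [ 0.5479 -0.0991  0.144 ]
200 345.5 135.1 186.5 34810.0 0.3188849675336707 [ 0.6051 -0.3422  0.144 ]
```

View pics/w1.png

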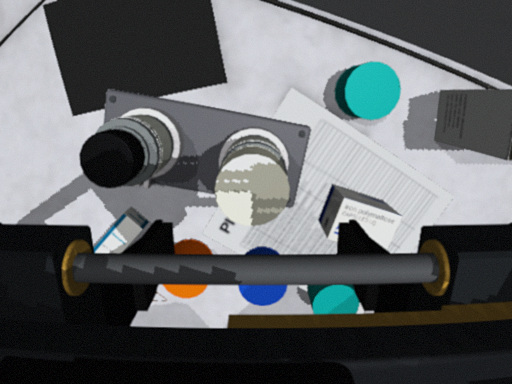

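The wrist view shows the white cup's top centred at about (252,188), exactly where (0.544, -0.288, 0.144) projects. The spare's black cap is at about (112,160). Going down to grip.

send_rows --pt "0 0 0 0.08 -0.08 0.8 1" --pt "0 0 0 0.08 -0.08 1.6 1" --pt "0 0 0 0.08 -0.08 2.3 1" --pt "0 0 0 0.08 -0.08 3.0 1" --pt "0 0 0 0.08 -0.08 3.5 1" --pt "0 0 0 0.08 -0.08 3.8 1" --pt "0 0 0 0.08 -0.08 3.8 1" --pt "0 0 0 0.08 -0.08 3.8 1"

```text
time_s: 2.4
position: [0.5448, -0.2874, 0.1176]
tcp_rot: [[0.955, 0.298, -0.0], [0.298, -0.955, 0.0], [-0.0, -0.0, -1.0]]
force: [0.4, -0.3, 0.5]
opening: 1.001
grasp_force: 0.0
```

send_rows --pt "0 0 0 0 0 0 0.6" --pt "0 0 0 0 0 0 0.6" --pt "0 0 0 0 0 0 0.6" --pt "0 0 0 0 0 0 0.6" --pt "0 0 0 0 0 0 0.6" --pt "0 0 0 0 0 0 0.6" --pt "0 0 0 0 0 0 0.6" --pt "0 0 0 0 0 0 0.6" --pt "0 0 0 0 0 0 0.6" --pt "0 0 0 0 0 0 0.6"

```text
time_s: 3.23
position: [0.5454, -0.2867, 0.118]
tcp_rot: [[0.954, 0.299, 0.001], [0.299, -0.954, -0.0], [0.0, 0.001, -1.0]]
force: [-1.4, 1.1, 5.0]
opening: 0.676
grasp_force: 30.0
```

send_rows --pt "0 0 0 0 0 -0.3 0.6" --pt "0 0 0 0 0 -0.8 0.6" --pt "0 0 0 0 0 -1.4 0.6" --pt "0 0 0 0 0 -2.0 0.6" --pt "0 0 0 0 0 -2.6 0.6" --pt "0 0 0 0 0 -2.8 0.6" --pt "0 0 0 0 0 -2.8 0.6"

```text
time_s: 3.82
position: [0.546, -0.2872, 0.2034]
tcp_rot: [[0.954, 0.299, 0.003], [0.299, -0.954, -0.002], [0.002, 0.003, -1.0]]
force: [-0.6, -0.1, -0.3]
opening: 0.672
grasp_force: 30.0
```

```bash
python3 - <<'E'
from h import *
s=read_state();print(s["time_s"],s["position"],s["force"],s["opening"],s["grasp_force"])
p=np.array(s["position"]);R=np.array(s["tcp_rot"]);print((R.T@(np.array([.524,.107,p[2]])-p)/.03).round(2))
E
```

```text
3.8167 [ 0.5459787  -0.28721513  0.20339941] [-0.55465955 -0.10336028 -0.33607262] 0.6719424996071046 29.999978092237143
[  3.23 -12.76  -0.03]
```

send_rows --pt "0 0 0 0.05 -0.3 0 0.6" --pt "0 0 0 0.2 -1.0 0 0.6" --pt "0 0 0 0.3 -2.0 0 0.6" --pt "0 0 0 0.5 -3.0 0 0.6" --pt "0 0 0 0.6 -4.0 0 0.6" --pt "0 0 0 0.8 -5.0 0 0.6" --pt "0 0 0 0.9 -6.0 0 0.6" --pt "0 0 0 1.1 -7.0 0 0.6" --pt "0 0 0 1.2 -8.0 0 0.6" --pt "0 0 0 1.3 -9.0 0 0.6" --pt "0 0 0 1.3 -10.0 0 0.6" --pt "0 0 0 1.3 -11.0 0 0.6" --pt "0 0 0 1.3 -12.0 0 0.6" --pt "0 0 0 1.3 -12.5 0 0.6" --pt "0 0 0 1.3 -12.7 0 0.6" --pt "0 0 0 1.3 -12.7 0 0.6" --pt "0 0 0 1.3 -12.7 0 0.6"

```text
time_s: 5.23
position: [0.4681, 0.0884, 0.201]
tcp_rot: [[0.954, 0.3, -0.001], [0.3, -0.954, -0.0], [-0.001, 0.0, -1.0]]
force: [0.1, -0.2, -1.5]
opening: 0.675
grasp_force: 30.0
```

```bash
python3 - <<'E'
from h import *
c=grab("wrist");s=read_state();print(s["time_s"],s["position"],s["opening"],s["grasp_force"],s["joint_positions"])
print(proj(c,(.524,.107,.017)))
im=c["image"].copy();cv2.imwrite("pics/w2.png",im)
g=cv2.cvtColor(im,6)[:230]
h=cv2.HoughCircles(cv2.resize(g,None,fx=3,fy=3,interpolation=2),cv2.HOUGH_GRADIENT,1,20,param1=80,param2=40,minRadius=60,maxRadius=200)
if h is not None:
    for x,y,r in h[0][:6]:
        u,v,r=(x+.5)/3-.5,(y+.5)/3-.5,r/3;p=onz(c,u,v,.017);print("rest",u,v,r,p.round(4),np.linalg.norm(p-onz(c,u+r,v,.017)))
E
```

```text
5.2833 [0.46856369 0.08796938 0.20112699] 0.6778490192546862 29.99980609602062 [-2.81522290e+00  2.06962830e+01  1.04198516e+02 -2.81692071e-02
  5.51296712e+01  6.98152326e+01]
(np.float64(254.55654508467114), np.float64(110.04846751917353))
rest 249.83333 106.833336 41.466667 [0.5256 0.1125 0.017 ] 0.04220379480123585
rest 256.5 107.833336 35.566666 [0.5267 0.1058 0.017 ] 0.03623125781731227
rest 252.5 113.166664 35.033333 [0.5204 0.1081 0.017 ] 0.0358005158777461
rest 244.5 114.5 39.7 [0.5167 0.1155 0.017 ] 0.04059385398767582
rest 244.5 102.833336 33.866665 [0.5278 0.1189 0.017 ] 0.034357186957554506
rest 253.5 101.166664 35.2 [0.5321 0.1107 0.017 ] 0.0356925170638536
```

View pics/w2.png

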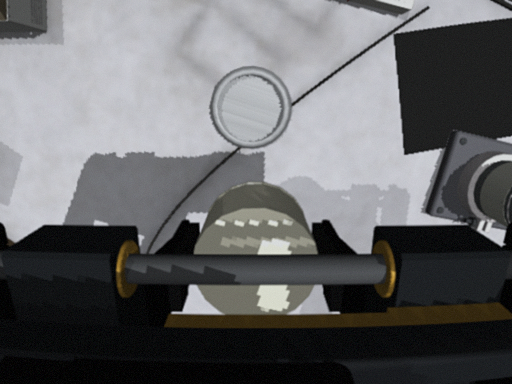

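The wrist view shows the rest's outer ring centred at about (250,107), radius 41 px. The cover is firmly in the fingers at about (255,250). I'll refine the ring by fitting its edges in both views.

```bash
cat > ring.py <<'E'
from h import *
def ring(c,p0,z=.017,R=.043,n=90):
    # outermost strong edge near radius R, sampled on plane z; circle LSQ
    g=cv2.GaussianBlur(cv2.cvtColor(c["image"],6).astype(np.float32),(0,0),.7)
    p0=np.array(p0,float)
    for it in range(5):
        pts=[]
        for t in np.linspace(0,2*np.pi,n,endpoint=False):
            rr=np.linspace(R-.007,R+.007,57)
            uv=np.array([proj(c,(p0[0]+r*np.cos(t),p0[1]+r*np.sin(t),z)) for r in rr],np.float32)
            v=cv2.remap(g,uv[None,:,0],uv[None,:,1],1)[0];d=np.gradient(v)
            k=np.argmax(d)  # dark ring -> bright bench
            if d[k]>.3*d.max() and 2<k<54: pts.append((p0[0]+rr[k]*np.cos(t),p0[1]+rr[k]*np.sin(t)))
        P=np.array(pts)
        for _ in range(6):
            A=np.c_[2*P,np.ones(len(P))];s=np.linalg.lstsq(A,(P**2).sum(1),rcond=None)[0];r=np.sqrt(s[2]+s[0]**2+s[1]**2)
            e=abs(np.hypot(*(P-s[:2]).T)-r);P=P[e<max(2*np.median(e),.0008)]
        p0=s[:2]
    return p0,r,len(P)
E
python3 - <<'E'
from ring import *
for n in("wrist","top"):
    c=grab(n);print(n,ring(c,(.5255,.111)))
s=read_state();print(s["position"])
E
```

```text
wrist (array([0.52462162, 0.11173266]), np.float64(0.04171808313554879), 84)
top (array([0.52527013, 0.11796485]), np.float64(0.04276181249147733), 66)
[0.46888426 0.0875764  0.20133827]
```

```bash
python3 - <<'E'
from ring import *
c=grab("top");c["image"]=cv2.imread("pics/top0.png")
for p in((.5255,.111),(.524,.107)):print(ring(c,p))
c["image"]=cv2.imread("pics/top0.png");print("inner?",ring(c,(.5255,.110),R=.0325))
w=grab("wrist");print(ring(w,(.525,.111),R=.0325,z=.017))
E
```

```text
(array([0.52520526, 0.10890661]), np.float64(0.043820299457827734), 56)
(array([0.52495484, 0.10878338]), np.float64(0.043661258894000556), 53)
inner? (array([0.53399587, 0.11385298]), np.float64(0.034509783709239024), 39)
(array([0.52444986, 0.11185074]), np.float64(0.03422079686296798), 86)
```

send_rows --pt "0 0 0 0.6 0 0 0.6" --pt "0 0 0 1.3 -0.1 0.2 0.6" --pt "0 0 0 2.0 -0.19 0.7 0.6" --pt "0 0 0 2.05 -0.19 1.5 0.6" --pt "0 0 0 2.05 -0.19 2.3 0.6" --pt "0 0 0 2.05 -0.19 3.1 0.6" --pt "0 0 0 2.05 -0.19 3.9 0.6" --pt "0 0 0 2.05 -0.19 4.5 0.6" --pt "0 0 0 2.05 -0.19 4.9 0.6" --pt "0 0 0 2.05 -0.19 5.0 0.6" --pt "0 0 0 2.05 -0.19 5.0 0.6" --pt "0 0 0 2.05 -0.19 5.0 0.6"

```text
time_s: 6.48
position: [0.526, 0.112, 0.0519]
tcp_rot: [[0.954, 0.298, 0.001], [0.298, -0.954, -0.0], [0.001, 0.0, -1.0]]
force: [-0.4, 0.4, -1.3]
opening: 0.674
grasp_force: 30.0
```

```bash
python3 - <<'E'
from h import *
s=read_state();print(s["time_s"],s["position"],s["force"],s["opening"])
w=grab("wrist");d=grab("side")
cv2.imwrite("pics/w3.png",w["image"])
u,v=map(int,proj(d,(.525,.111,.03)));a=d["image"][max(v-40,0):v+30,u-50:u+50];print(u,v)
o=np.hstack([cv2.resize(w["image"][90:290,150:350],(390,390)),cv2.resize(a,(400,390),interpolation=2)])
cv2.imwrite("pics/c3.png",o)
E
```

```text
6.4833 [0.5259974  0.11202379 0.05189385] [-0.40558707  0.40561674 -1.27708757] 0.6741340616452983
234 169
```

View pics/c3.png

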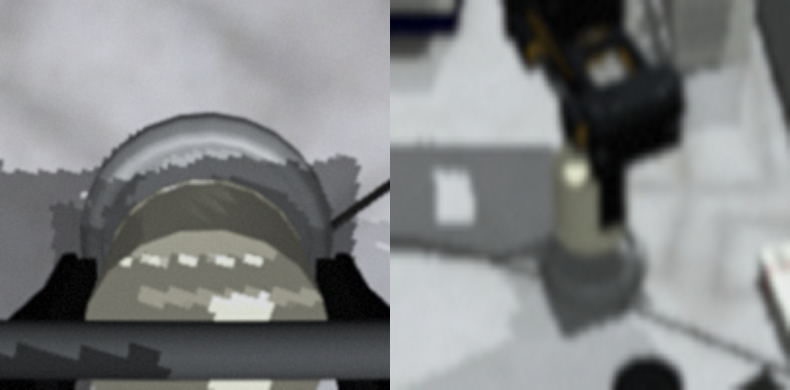

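The crop shows the cover hanging 25 mm over the dish, with the ring about 1 mm to its right. I'll shift that much and lower gently.

send_rows --pt "0 0 0 0 0.04 0.1 0.6" --pt "0 0 0 0 0.04 0.2 0.6" --pt "0 0 0 0 0.04 0.3 0.6" --pt "0 0 0 0 0.04 0.4 0.6" --pt "0 0 0 0 0.04 0.5 0.6" --pt "0 0 0 0 0.04 0.5 0.6"

```text
time_s: 7.08
position: [0.5252, 0.1113, 0.0359]
tcp_rot: [[0.954, 0.299, -0.001], [0.299, -0.954, -0.0], [-0.001, -0.0, -1.0]]
force: [-0.4, 0.8, 0.3]
opening: 0.676
grasp_force: 30.0
```

send_rows --pt "0 0 0 0 0 0.07 0.6" --pt "0 0 0 0 0 0.14 0.6" --pt "0 0 0 0 0 0.21 0.6" --pt "0 0 0 0 0 0.28 0.6" --pt "0 0 0 0 0 0.28 0.6"

```text
time_s: 7.5
position: [0.5255, 0.1113, 0.0277]
tcp_rot: [[0.954, 0.299, -0.001], [0.299, -0.954, -0.0], [-0.001, -0.0, -1.0]]
force: [-0.2, -0.1, -0.5]
opening: 0.677
grasp_force: 30.0
```

send_rows --pt "0 0 0 0 0 0.03 0.6" --pt "0 0 0 0 0 0.06 0.6" --pt "0 0 0 0 0 0.09 0.6" --pt "0 0 0 0 0 0.1 0.6" --pt "0 0 0 0 0 0.1 0.6"

```text
time_s: 7.92
position: [0.5257, 0.1113, 0.0252]
tcp_rot: [[0.954, 0.299, 0.0], [0.299, -0.954, 0.0], [0.0, -0.0, -1.0]]
force: [-0.3, -0.4, -0.6]
opening: 0.677
grasp_force: 30.0
```

send_rows --pt "0 0 0 0 0 0.03 0.6" --pt "0 0 0 0 0 0.03 0.6" --pt "0 0 0 0 0 0.03 0.8" --pt "0 0 0 0 0 0.03 1" --pt "0 0 0 0 0 0.03 1" --pt "0 0 0 0 0 0.03 1" --pt "0 0 0 0 0 0.03 1" --pt "0 0 0 0 0 0.03 1" --pt "0 0 0 0 0 -0.3 1" --pt "0 0 0 0 0 -1 1" --pt "0 0 0 0 0 -2 1" --pt "0 0 0 0 0 -3 1" --pt "0 0 0 0 0 -4 1" --pt "0 0 0 0 0 -5 1" --pt "0 0 0 0 0 -6 1" --pt "0 0 0 0 0 -6.5 1" --pt "0 0 0 0 0 -6.5 1"

```text
time_s: 9.33
position: [0.5283, 0.1114, 0.2249]
tcp_rot: [[0.954, 0.299, 0.01], [0.299, -0.954, 0.0], [0.009, 0.003, -1.0]]
force: [-0.2, -0.2, -0.2]
opening: 1.0
grasp_force: 0.0
```

```bash
python3 - <<'E'
from h import *
s=read_state();print(s["time_s"],s["position"],s["force"],s["opening"])
w=grab("wrist");d=grab("side");cv2.imwrite("pics/w4.png",w["image"])
c=grab("top");cv2.imwrite("pics/t4.png",c["image"])
u,v=map(int,proj(w,(.525,.111,.03)));a=w["image"][max(v-90,0):v+90,u-90:u+90]
u,v=map(int,proj(d,(.525,.111,.03)));b=d["image"][max(v-35,0):v+35,u-35:u+35]
cv2.imwrite("pics/c4.png",np.hstack([cv2.resize(a,(400,400),interpolation=2),cv2.resize(b,(400,400),interpolation=2)]))
p=np.array(s["position"]);R=np.array(s["tcp_rot"]);print((R.T@(np.array([.545,-.2875,p[2]])-p)/.03).round(2))
# cover top fit at z=.051
from ring import ring
im=w["image"].copy();w2=dict(w);w2["image"]=255-im;print("cover",ring(w2,(.525,.111),z=.051,R=.0295));print("rest",ring(w,(.525,.111)))
E
```

```text
9.3333 [0.52826552 0.11142994 0.22492514] [-0.20161069 -0.20892808 -0.20650427] 1.0004088265935234
[-3.45 12.86  0.  ]
cover (array([0.52274206, 0.11064194]), np.float64(0.02920075555251294), 79)
rest (array([0.5255079 , 0.11241482]), np.float64(0.042350050822850274), 62)
```

View pics/c4.png

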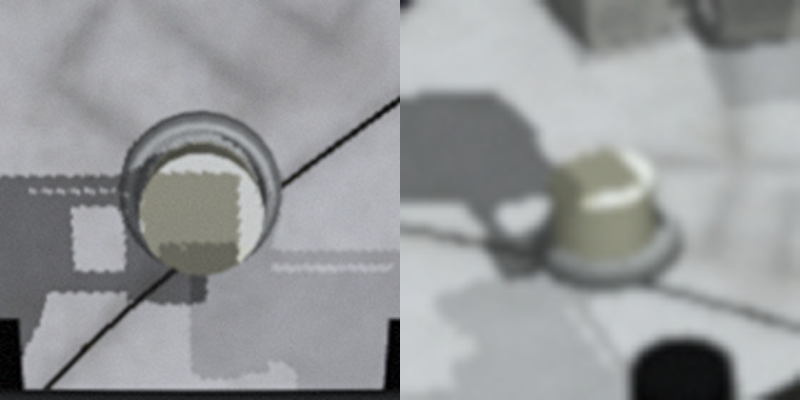

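The cover stands upright inside the dish, seated and released (top radius 29 mm at z=0.051, centred within the bore). Back to the canister.

send_rows --pt "0 0 0 -0.3 1.0 0 1" --pt "0 0 0 -0.6 2.2 0 1" --pt "0 0 0 -0.9 3.4 0 1" --pt "0 0 0 -1.2 4.6 0 1" --pt "0 0 0 -1.6 5.8 0 1" --pt "0 0 0 -1.9 7.0 0 1" --pt "0 0 0 -2.2 8.2 0 1" --pt "0 0 0 -2.5 9.4 0 1" --pt "0 0 0 -2.8 10.6 0 1" --pt "0 0 0 -3.1 11.8 0 1" --pt "0 0 0 -3.4 12.6 0 1" --pt "0 0 0 -3.4 12.85 0 1" --pt "0 0 0 -3.4 12.85 0 1" --pt "0 0 0 -3.4 12.85 0 1" --pt "0 0 0 -3.4 12.85 0 1"

```text
time_s: 10.73
position: [0.5431, -0.2849, 0.2191]
tcp_rot: [[0.954, 0.3, -0.002], [0.3, -0.954, 0.003], [-0.001, -0.003, -1.0]]
force: [0.5, 0.7, -0.9]
opening: 1.001
grasp_force: 0.0
```

```bash
python3 - <<'E'
from ring import *
s=read_state();print(s["time_s"],s["position"],s["force"],s["moment"],s["joint_positions"])
w=grab("wrist");cv2.imwrite("pics/w5.png",w["image"])
print(ring(w,(.545,-.2875),z=.135,R=.023),proj(w,(.545,-.2875,.135)))
g=cv2.cvtColor(w["image"],6)
for th in(30,40,50):
    m=(g<th).astype(np.uint8);m[220:]=0
    for k in cv2.findContours(m,0,1)[0]:
        a=cv2.contourArea(k)
        if 1000<a<12000:
            (u,v),r=cv2.minEnclosingCircle(k);print(th,round(u,1),round(v,1),round(r,1),a)
p=np.array(s["position"]);R=np.array(s["tcp_rot"]);print((R.T@(np.array([.545,-.2875,p[2]])-p)/.03).round(2))
E
```

```text
10.7333 [ 0.54307633 -0.28489643  0.21905503] [ 0.5020022   0.72490844 -0.85440937] [ 0.02286598 -0.00326583  0.02376789] [-3.81264693e+01  2.96074234e+01  8.39078516e+01  3.70187109e-02
  6.66805295e+01  3.43808150e+01]
(array([ 0.54575609, -0.28781773]), np.float64(0.02463075264720976), 49) (np.float64(259.9869711954561), np.float64(191.8911823988209))
30 259.5 190.0 30.5 2691.5
30 113.1 162.0 33.2 3009.0
40 259.6 190.0 30.5 2737.0
40 113.1 162.7 33.3 3035.5
50 259.6 190.1 30.9 2789.5
50 113.2 162.4 33.5 3087.5
[ 0.04  0.1  -0.  ]
```

View pics/w5.png

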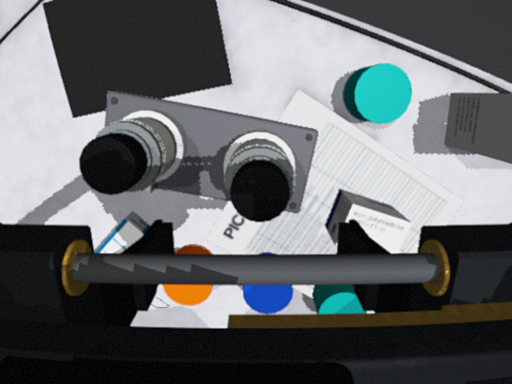

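The now bare black cap is at (260,190), i.e. about (0.5455, -0.2875). The spare's is at (113,162).

send_rows --pt "0 0 0 0.05 0.08 0.6 1" --pt "0 0 0 0.05 0.08 1.3 1" --pt "0 0 0 0.05 0.08 2.0 1" --pt "0 0 0 0.05 0.08 2.6 1" --pt "0 0 0 0.05 0.08 3.0 1" --pt "0 0 0 0.05 0.08 3.3 1" --pt "0 0 0 0.05 0.08 3.3 1" --pt "0 0 0 0.05 0.08 3.3 1" --pt "0 0 0 0.05 0.08 3.3 1"

```text
time_s: 11.53
position: [0.5466, -0.2892, 0.1222]
tcp_rot: [[0.954, 0.3, 0.002], [0.3, -0.954, -0.001], [0.001, 0.002, -1.0]]
force: [0.3, 0.9, -0.2]
opening: 0.999
grasp_force: 0.0
```

send_rows --pt "0 0 0 -0.02 -0.06 0.2 1" --pt "0 0 0 -0.02 -0.06 0.33 1" --pt "0 0 0 -0.02 -0.06 0.33 1" --pt "0 0 0 -0.02 -0.06 0.33 1"

```text
time_s: 11.87
position: [0.5445, -0.2873, 0.1111]
tcp_rot: [[0.954, 0.299, -0.0], [0.299, -0.954, 0.0], [-0.0, -0.0, -1.0]]
force: [0.0, 0.5, 1.0]
opening: 1.003
grasp_force: 0.0
```

send_rows --pt "0 0 0 0 0 0 0.45" --pt "0 0 0 0 0 0 0.45" --pt "0 0 0 0 0 0 0.45" --pt "0 0 0 0 0 0 0.45" --pt "0 0 0 0 0 0 0.45" --pt "0 0 0 0 0 0 0.45" --pt "0 0 0 0 0 0 0.45" --pt "0 0 0 0 0 0 0.45" --pt "0 0 0 0 0 0 0.45" --pt "0 0 0 0 0 0 0.45" --pt "0 0 0 0 0 0 0.45" --pt "0 0 0 0 0 0 0.45"

```text
time_s: 12.87
position: [0.5448, -0.2874, 0.1112]
tcp_rot: [[0.954, 0.299, 0.0], [0.299, -0.954, -0.0], [0.0, 0.0, -1.0]]
force: [-0.6, -0.5, 0.2]
opening: 0.519
grasp_force: 30.0
```

```bash
python3 - <<'E'
from h import *
s=read_state();print(s["time_s"],s["position"],s["force"],s["moment"],s["joint_positions"][5],s["opening"]*87,s["grasp_force"])
E
```

```text
12.8667 [ 0.54476752 -0.28740407  0.11124687] [-0.62773332 -0.50150434  0.18873044] [-0.00574905  0.00534433 -0.0112717 ] 34.39809404394802 45.17852603802561 29.999935110099614
```

send_rows --pt "0 0 -0.2 0 0 0 0.45" --pt "0 0 -0.4 0 0 0 0.45" --pt "0 0 -0.6 0 0 0 0.45" --pt "0 0 -0.8 0 0 0 0.45" --pt "0 0 -1.0 0 0 0 0.45" --pt "0 0 -1.0 0 0 0 0.45" --pt "0 0 -1.0 0 0 0 0.45"

```text
time_s: 13.45
position: [0.5447, -0.2873, 0.1113]
tcp_rot: [[0.924, 0.381, -0.0], [0.381, -0.924, 0.0], [-0.0, -0.0, -1.0]]
force: [-0.1, 0.6, 0.4]
opening: 0.522
grasp_force: 30.0
```

```bash
python3 - <<'E'
from h import *
s=read_state();print(s["time_s"],s["position"],s["force"],s["moment"],s["joint_positions"][5],s["opening"]*87,s["tau"][5])
E
```

```text
13.45 [ 0.54472245 -0.28731463  0.11126636] [-0.09477189  0.55980173  0.42969445] [-0.0291743  -0.00515978  0.06121906] 29.39307021768241 45.421032745641405 -0.012328492593951523
```

send_rows --pt "0 0 -0.3 0 0 0 0.45" --pt "0 0 -0.6 0 0 0 0.45" --pt "0 0 -0.9 0 0 0 0.45" --pt "0 0 -1.2 0 0 0 0.45"

```text
time_s: 13.78
position: [0.5447, -0.2873, 0.1113]
tcp_rot: [[0.879, 0.477, -0.0], [0.477, -0.879, 0.0], [0.0, -0.0, -1.0]]
force: [-0.9, 0.1, 0.7]
opening: 0.521
grasp_force: 30.0
```

```bash
python3 - <<'E'
from h import *
s=read_state();print(s["time_s"],s["position"],s["force"],s["moment"],s["joint_positions"][5],s["opening"]*87,s["tau"][5])
E
```

```text
13.7833 [ 0.54472962 -0.28734786  0.11126735] [-0.85491632  0.09307411  0.71306639] [ 0.04784628  0.01204315 -0.03371708] 23.325405364469844 45.32137986205024 0.2001701295375824
```

send_rows --pt "0 0 -0.7 0 0 0 0.45" --pt "0 0 -1.4 0 0 0 0.45" --pt "0 0 -2.1 0 0 0 0.45" --pt "0 0 -2.8 0 0 0 0.45" --pt "0 0 -3.5 0 0 0 0.45" --pt "0 0 -4.2 0 0 0 0.45" --pt "0 0 -4.9 0 0 0 0.45"

```text
time_s: 14.37
position: [0.5447, -0.2874, 0.1112]
tcp_rot: [[0.601, 0.799, -0.0], [0.799, -0.601, 0.0], [0.0, -0.0, -1.0]]
force: [0.7, -0.0, 0.9]
opening: 0.522
grasp_force: 30.0
```

```bash
python3 - <<'E'
from h import *
s=read_state();print(s["time_s"],s["position"],s["force"],s["moment"],s["joint_positions"][5],s["opening"]*87,s["tau"][5])
E
```

```text
14.3667 [ 0.54474291 -0.28735539  0.11124545] [ 0.6555017  -0.01133314  0.86895502] [-0.00425768 -0.07123064 -0.01718991] -1.2717106869378587 45.417952310099494 0.47651907429099083
```

send_rows --pt "0 0 -0.7 0 0 0 0.45" --pt "0 0 -1.4 0 0 0 0.45" --pt "0 0 -2.1 0 0 0 0.45" --pt "0 0 -2.8 0 0 0 0.45" --pt "0 0 -3.5 0 0 0 0.45" --pt "0 0 -4.2 0 0 0 0.45" --pt "0 0 -4.9 0 0 0 0.45" --pt "0 0 -5.3 0 0 0 0.45" --pt "0 0 -5.3 0 0 0 0.45"

```text
time_s: 15.12
position: [0.5447, -0.2873, 0.1113]
tcp_rot: [[0.183, 0.983, -0.0], [0.983, -0.183, 0.0], [0.0, -0.0, -1.0]]
force: [0.9, 0.8, 0.4]
opening: 0.518
grasp_force: 30.0
```

```bash
python3 - <<'E'
from h import *
s=read_state();print(s["time_s"],s["position"],s["force"],s["moment"],s["joint_positions"][5],s["opening"]*87,s["tau"][5])
E
```

```text
15.1167 [ 0.54468985 -0.28729979  0.11125193] [0.92402819 0.78452646 0.40495578] [ 0.0341141  -0.03170278 -0.03032554] -27.63634927702569 45.04382445353529 -0.20757731515914202
```

send_rows --pt "0 0 0 0 0 -0.05 0.45" --pt "0 0 0 0 0 -0.1 0.45" --pt "0 0 0 0 0 -0.15 0.45" --pt "0 0 0 0 0 -0.2 0.45" --pt "0 0 0 0 0 -0.25 0.45" --pt "0 0 0 0 0 -0.25 0.45"

```text
time_s: 15.62
position: [0.5447, -0.2873, 0.119]
tcp_rot: [[0.184, 0.983, -0.0], [0.983, -0.184, 0.0], [0.0, -0.0, -1.0]]
force: [-0.3, 0.3, -0.6]
opening: 0.519
grasp_force: 30.0
```

send_rows --pt "0 0 0 0 0 -0.1 0.45" --pt "0 0 0 0 0 -0.3 0.45" --pt "0 0 0 0 0 -0.6 0.45" --pt "0 0 0 0 0 -1.0 0.45" --pt "0 0 0 0 0 -1.4 0.45" --pt "0 0 0 0 0 -1.8 0.45" --pt "0 0 0 0 0 -2.2 0.45" --pt "0 0 0 0 0 -2.6 0.45" --pt "0 0 0 0 0 -3.0 0.45" --pt "0 0 0 0 0 -3.3 0.45" --pt "0 0 0 0 0 -3.4 0.45" --pt "0 0 0 0 0 -3.4 0.45" --pt "0 0 0 0 0 -3.4 0.45" --pt "0 0 0 0 0 -3.4 0.45" --pt "0 0 0 0 0 -3.4 0.45"

```text
time_s: 16.87
position: [0.5443, -0.287, 0.2198]
tcp_rot: [[0.184, 0.983, -0.001], [0.983, -0.184, 0.001], [0.001, -0.002, -1.0]]
force: [0.7, -0.4, -0.8]
opening: 0.519
grasp_force: 30.0
```

```bash
python3 - <<'E'
from h import *
s=read_state();print(s["time_s"],s["position"],s["force"],s["moment"],s["opening"]*87,s["grasp_force"],s["qvel"])
w=grab("wrist");d=grab("side")
u,v=map(int,proj(d,(.545,-.2873,.17)));print(u,v);b=d["image"][max(v-90,0):v+90,u-90:u+90]
cv2.imwrite("pics/c6.png",np.hstack([cv2.resize(w["image"],(400,400)),cv2.resize(b,(400,400),interpolation=2)]))
E
```

```text
16.8667 [ 0.54426624 -0.28704881  0.21984825] [ 0.71750179 -0.4344956  -0.81732293] [-0.08307789 -0.06363968  0.0008807 ] 45.12743976410558 29.9997438210994 [-0.01460522  0.05402922 -0.1459297   0.03231613  0.04022607 -0.05891398]
263 218
```

View pics/c6.png

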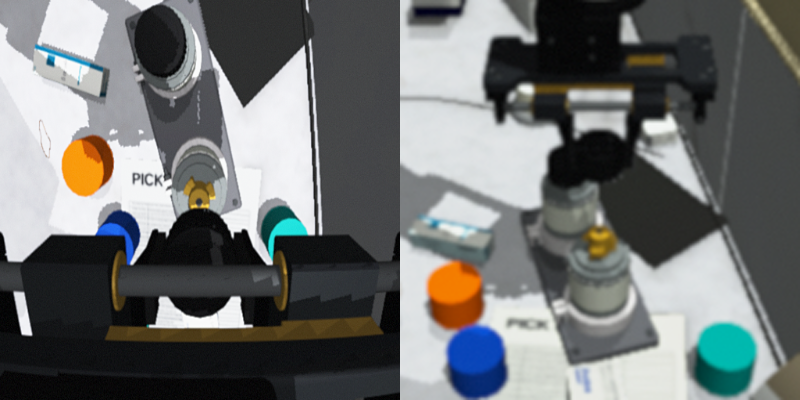

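The cap is held level above its canister, whose brass neck is now bare (about (200,195) left, (600,240) right). The spare and the boxes look undisturbed.

```bash
python3 -c "
from rig import bot
print(bot.hand_in())"
```

```text
the job is handed in; nothing more can be done
None
```

The job is handed in at about 17 s on the robot clock: the dust cover sits released in the cap rest, and the outlet cap, freed by turning it anticlockwise about 62°, is held level about 11 cm above where it sat on its canister.

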